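# Seat a shaft collar on the set-screw flat and hold it there

## Robot

A 6-joint arm with a two-finger parallel gripper is mounted at the origin on a cart in front of the work surface, level with it; the furniture and walls round the work are solid. World frame = base frame: x ahead of the robot, y to its left, z up, the work surface at z = 0. Lengths are in mm, angles in rad, forces in N, time in s.
With the tool pointing down it reaches from about 275 to 750 mm from the base axis. Payload 10.2 kg.
Tool frame: the origin (TCP) lies at the very end of the fingers, on their centre line; the grasp point (between the pads) lies 19 mm behind it (ctrl.hold_point_z is the distance from the TCP to the grasp point, in mm); z points along the fingers, y is the direction in which the jaws open and shut (so a half turn about z gives the same grasp; the last joint's range is limited). The gripper opens to 85 mm and grips with 20 to 120 N. Pads are 22 mm wide; open, the fingers measure 114 mm over their backs; the gripper's body (76 mm by 85 mm) begins 54 mm behind the grasp point. The pads swing forward as they close: fully open they stand 13 mm farther back than shut.
Start: joints at [-1.339, 0.313, 1.498, -0, 1.331, -0.223], TCP at [230.612, -471.645, 231.294] pointing down, gripper open.
Joint ranges: [-2.94, 2.94], [-0.97, 2.17], [0.19, 2.56], [-1.23, 4.37], [0.02, 3.11], [-2.88, 2.88]. Speed limits (rad/s): [2.39, 2.39, 3.01, 3.14, 3.14, 3.14].

## Interface

Orientations are given as a unit quaternion [w, x, y, z].
In Python, from rig import readout, cams, workorder, spotter, ctrl gives the robot as it stands.
- The arm moves only by the tool step_arm, never from a script. Its argument "plan" is text: rows parted by semicolons, each of 5 numbers parted by spaces: the shift along the tool's x, y, z in cm, then the turn about the tool's z in degrees, then the opening in per cent of the stroke, from 0 (shut) to 100 (fully open). In form: x y z twist gripper; .... A call has 1 to 10 rows; each row is the pose to reach, as a shift and turn from the pose commanded when the call began, along the tool's axes at that moment; what a row does not reach only later rows make up. A row lasts 1/10 s, in which the tool goes at most 50 mm and 8.59 degrees, less where a joint would pass 70% of its speed; a pose out of reach is approached as far as the arm can. A call with a gripper value outside its range is refused whole. The fingers move at their own pace and stop on an object; "grip_force" is the grip in N (left out, the last holds). Time passes only in rows, so rows that repeat a pose let the fingers close. It gives the time, the measured TCP pose, the force and the opening at its end, in the units of the state.
- readout.sense(): the state, without advancing time (a new reading comes with each control period).
- cams.capture(name): name is "side" or "top"; returns (picture, depth): 480x640x3 uint8, red, green, blue; 480x640 float32, mm along the optical axis (not along the pixel's ray), 0 where there is no reading.
- cams.camera_info(name): a dict with "vfov" (degrees; the focal length in pixels is half the picture's height over the tangent of half this angle, whatever the lens; pixels are square), "cx", "cy" (the principal point, pixels), "rvec" (rotation vector, rad) and "tvec" (3), from world to camera coordinates, as OpenCV has them. Camera axes: x right, y down, z forward; pixel columns grow to the right and rows downward; lengths in mm; the calibration is good to about 2 mm. A picture is of the moment at which its call begins. camera_info takes no time and is no camera call.
- workorder.finish_job(): hands the job in, once; it reports no verdict.
Trained networks look in the newest picture that a camera, given by its name, has taken for a name from the list of things; names that differ only in an ending like _2 or _b are one class to them, and where a whole thing is asked for, a point or a joint stands for the part that bears it (a point fixed in the world has none). Each returns a list of dicts, best first, with "conf" (0 to 1); they miss things now and then, are a little off and sometimes report something else, mostly with a low value. They report only what shows in the picture. A call takes as long as a camera call.
- spotter.regions_of(camera, target): "pixels" (480x640 bool, what is visible of it) and "extent" ([centre column, centre row, width, height] in pixels, round what is visible of it).
The state is a dict: "time_s": time; "joints": joint angles; "dq": joint speeds; "tau": joint torques, N m; "eef_pos": TCP position; "ee_rot": TCP orientation; "force": force on the tool from outside, world axes, zero at the start; "wrist_torque": the same for the moment, N m; "grip_width": opening from 0.0 (shut) to 1.0 (fully open).
Only numpy, scipy, OpenCV 4.12 (cv2) and the standard library are available. Lean on these libraries where they do the work, as an engineer would, in place of code of your own. Each camera call takes 0.05 s, during which the arm holds its last target. There are 200 camera calls.

## Task

Lift the shaft collar off the freely spinning turntable, leaving the vial standing on it, hang it over the upright drive shaft with its brass thumbscrew between the two fork posts, and let go of it; it stays high because the shaft's flat is turned away. Then turn the shaft by its flat-sided end until the flat comes round to the screw and the collar drops down on its seat, and finish by gripping the collar by its sides and keeping hold of it down there (the job ends while holding, ready for a colleague to tighten the screw). Leave everything else on the bench where it is.

Things in the scene. Friction and masses are not known exactly. Their poses are not given: they have to be found in the camera images.
- collar: Loose dark steel shaft collar, 0.14 kg: ring of outer diameter 44, bore 21, height 20, lying flat on the turntable. Origin: centre of the underside; z up along the bore. Its brass thumbscrew points along its own -x. Grip it across the ring along its own y. Only its lower 11 mm pass over the round shaft; above that the screw tip stands into the bore and passes only the shaft's flat
- screw_head (a point): Centre of the brass thumbscrew head, 49 from the bore axis along the collar's -x, 14 above its underside. The screw is a rod of diameter 8 from the ring out to 44 from the bore axis, then a head of diameter 14 out to 54. Inside, its tip (8.4 wide, 11 to 17 above the underside) reaches in to 6.3 from the bore axis
- stand: Fixed grey bench drive, 120 (x) x 90 (y), top plate 45 above the bench. Origin: on the shaft axis at bench level. On it towards its own -x stands the fork: two steel posts 31 to 41 from the shaft axis, gap 11 between them (y -5.5 to 5.5), each 8 wide, tops 86 above the bench. The collar fits with its x axis along the stand's x; the fork then keeps it from turning
- seat (a point): Point on the shaft axis 60 above the bench: top of the 26 diameter boss on which the collar's underside finally rests. Hanging on its screw tip the collar is 10 higher (underside 70, top 90, screw axis 84, screw head top 91 above the bench; it may lean some degrees), its screw already between the fork posts
- shaft (a joint): Shaft angle (rad), counter-clockwise from above; 0 when the flat faces the stand's -x, the fork. Starts at 0.7 to 1.4, turns with light friction (0.03 N m), stays where left. Diameter 18 with a flat 5 from the axis, up to 21 above the seat. Turned below 0.4, at the latest near 0, the hanging collar drops by itself (a light push helps if not), then keeps the shaft from turning far past 0. Hang the collar before turning
- shaft_end (a point): Top centre of the steel shaft's end, 118 above the bench. The end is a block 8 x 7 from 81 to 118 above the bench; the collar passes over it freely. Two faces, 8 apart, are parallel to the flat; the one above the flat has a red mark. Over the hanging collar the upper 25 mm stay free for the fingers
- turntable_base: Fixed foot of the turntable; origin under the spindle at bench level. The white disc on it has diameter 156, top 22 above the bench, and spins almost freely when touched off-centre; collar and vial lie on it
- vial_white: Loose white sample vial with white cap, 23 in diameter, 51 high, standing on the turntable opposite the collar; origin centre of the underside, z up. Must stay on the turntable, standing
- beaker: Bystander: clear beaker 53x53x68, origin centre of underside
- dropper: Bystander: brown dropper bottle with black cap 34x34x63, origin centre of underside
- reagent: Bystander: white bottle with orange cap 48x48x96, origin centre of underside
- forceps: Bystander: steel forceps 132x22x8 lying flat, origin centre of underside
- slide_box: Bystander: blue slide box 56x83x36, origin centre of underside
- tally: Bystander: white tally counter 53x46x42, origin centre of underside

How it is judged (in metres and radians):
On the way, in this order (a step that is already met when the one before it is completed fails the run):
1. the collar is lifted clear of the turntable in the fingers (height (world z) of collar above 0.05 m and contact force between the fingers and collar above 1 N and contact force between collar and turntable below 0.05 N), for 0.2 s.
2. the collar hangs high on the shaft, screw between the fork posts, let go, the flat still turned away (horizontal distance between collar and seat below 0.004 m and x of screw_head in the frame of stand below -0.04 m and y of screw_head in the frame of stand between -0.008 and 0.008 m and z of collar in the frame of seat between 0.006 and 0.014 m and value of joint shaft above 0.5 rad and contact force between the fingers and collar below 0.05 N), for 0.2 s.
3. the shaft is turned until the flat faces the screw and the collar is down on its seat (horizontal distance between collar and seat below 0.004 m and x of screw_head in the frame of stand below -0.04 m and y of screw_head in the frame of stand between -0.008 and 0.008 m and z of collar in the frame of seat below 0.003 m and value of joint shaft between -0.5 and 0.5 rad), for 0.2 s.
At the end, for the whole second after the job is handed in: The collar sits on its seat (underside within 3 mm of it, 4 mm of the shaft axis, level to 0.1 rad) with its screw between the fork posts and the shaft's flat facing the screw (within 0.5 rad), still gripped by the fingers with more than 3 N and at rest; the vial stands on the turntable (all of step 3 and z of collar in the frame of seat above -0.003 m and angle between collar's own z axis and vertical below 0.1 rad and contact force between the fingers and collar above 3 N and linear speed of collar below 0.02 m/s and angle between vial_white's own z axis and vertical below 0.2 rad and horizontal distance between vial_white and turntable_base below 0.075 m and height (world z) of vial_white above 0.018 m); the arm keeps its last pose, push and grip.
It fails at once if a bystander is moved by more than 3 cm (distance of any of beaker, dropper, reagent, forceps, slide_box, tally from where it was at the start of the episode above 0.03 m).
It fails at once if the vial is tipped over (angle between vial_white's own z axis and vertical above 0.6 rad).
It also fails if it takes over 58 s, if anything falls off the work surface, if the arm or the gripper's body presses on something with over 40 N, if the wrist force passes 120 N, or if a joint passes its speed limit or range.

## Working session

There is one attempt and no reset: what is moved stays moved. The work goes in short steps, Python scripts to look and compute and a tool call to move; the robot and the scene stay as the last step left them, time stands still between calls to the robot, and variables do not carry over. Pictures are saved under pics/ and viewed, about 8 in all and at most 12, crops included, and the job is handed in when it is done.

Besides the shell and the picture viewer there is one more tool, called after "Emit:" by a JSON object that holds its "api" and its "payload", one argument or row to a line. step_arm: Moves the arm, as the interface text tells. Its arguments: {"type":"object","properties":{"plan":{"type":"string"},"grip_force":{"type":"number"}},"required":["plan"]}

```bash
mkdir -p pics
cat > h.py <<'E'
import numpy as np, cv2
from rig import readout, cams, workorder, spotter, ctrl
def cal(n):
    c=cams.camera_info(n); f=240/np.tan(np.radians(c['vfov'])/2)
    R=cv2.Rodrigues(np.array(c['rvec'],float))[0]; t=np.array(c['tvec'],float).reshape(3)
    return f,c['cx'],c['cy'],R,t
def cloud(n,d):
    f,cx,cy,R,t=cal(n); v,u=np.mgrid[:480,:640]
    P=np.stack([(u-cx)/f*d,(v-cy)/f*d,d],-1)
    W=(P-t)@R; W[d<=0]=np.nan
    return W
def proj(n,p):
    f,cx,cy,R,t=cal(n); q=np.atleast_2d(p)@R.T+t
    return np.c_[q[:,0]/q[:,2]*f+cx,q[:,1]/q[:,2]*f+cy]
def rayz(n,u,v,z):
    f,cx,cy,R,t=cal(n); d=R.T@np.array([(u-cx)/f,(v-cy)/f,1]); c=-R.T@t
    return c+d*(z-c[2])/d[2]
E
python3 - <<'E'
from h import *
print(readout.sense()); print(ctrl.hold_point_z)
for n in('side','top'):
    c=cams.camera_info(n); print(n,c, -cal(n)[3].T@cal(n)[4])
    p,d=cams.capture(n); np.savez(f'{n}0.npz',p=p,d=d); cv2.imwrite(f'pics/{n}0.png',p[...,::-1])
    W=cloud(n,d)
    for t in('collar','screw_head','stand','shaft_end','shaft','turntable_base','vial_white'):
        for r in spotter.regions_of(n,t)[:2]:
            m=r['pixels']; print(n,t,round(r['conf'],2),np.round(r['extent']),m.sum(),np.round(np.nanmedian(W[m],0)),np.round(np.nanpercentile(W[m][:,2],[5,95])))
E
```

```text
{'time_s': 0.0, 'joints': array([-1.33941960e+00,  3.13446570e-01,  1.49845386e+00, -2.44587629e-05,
        1.33100978e+00, -2.23391072e-01]), 'dq': array([-0.00013641,  0.00231584,  0.00111281, -0.00051871,  0.00047482,
        0.00038182]), 'tau': array([-1.10168821e-03, -4.12266362e+01, -2.59741473e+01, -2.58956770e-04,
        4.12331792e-03,  9.35388726e-06]), 'eef_pos': array([ 230.53306308, -471.37990936,  230.73052034]), 'ee_rot': array([-6.58725490e-04,  9.74258607e-01,  2.25432325e-01, -1.45078525e-05]), 'force': array([-0.07542671, -0.3866597 ,  0.95027678]), 'wrist_torque': array([-0.01805266, -0.0179885 , -0.00404951]), 'grip_width': 0.9983601652778454}
18.700000000000003
side {'vfov': 52.423100946436044, 'cx': 316.8517905841531, 'cy': 250.36206788830611, 'rvec': array([ 2.04430095e+00, -5.15983010e-02, -1.52961961e-03]), 'tvec': array([-545.12425939,  121.84338069, 1162.72259489])} [ 524.34118741 -998.29775326  626.41680635]
side collar 0.74 [291. 258.  29.  16.] 257 [492. 105.  36.] [22. 42.]
side collar 0.61 [288. 298.  57.  60.] 2048 [ 475. -108.   43.] [ 9. 79.]
si
[... 720 characters left out ...]
  0.15763302]), 'tvec': array([  29.82930578,  571.96486975, 1293.33692604])} [ 391.20113504   50.68151952 1358.36190299]
top collar 0.56 [286. 276.  18.  27.] 208 [494. 116.  41.] [24. 46.]
top screw_head 0.61 [286. 277.  19.  22.] 207 [491. 119.  41.] [23. 46.]
top stand 0.9 [356. 282.  33.  43.] 1380 [475. -73.  46.] [37. 64.]
top stand 0.23 [272. 271.  57.  56.] 2189 [503. 164.  23.] [18. 27.]
top turntable_base 0.7 [273. 271.  53.  61.] 2164 [503. 163.  23.] [18. 27.]
top turntable_base 0.46 [356. 279.  37.  44.] 1472 [475. -74.  46.] [32. 63.]
top vial_white 0.5 [272. 271.  55.  57.] 2167 [503. 164.  23.] [18. 27.]
top vial_white 0.42 [252. 262.   6.   9.] 77 [520. 210.  67.] [21. 75.]
```

Run:
```python
from h import *
def crop(n,x,y,w,h,s):
    p=np.load(n+'0.npz')['p'][y:y+h,x:x+w]; return cv2.resize(p,None,fx=s,fy=s,interpolation=cv2.INTER_CUBIC)
a=crop('top',230,230,160,95,5); cv2.imwrite('pics/a.png',a[...,::-1])
b=crop('side',240,215,110,120,5); cv2.imwrite('pics/b.png',b[...,::-1])
```

```text
(no output)
```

View pics/top0.png

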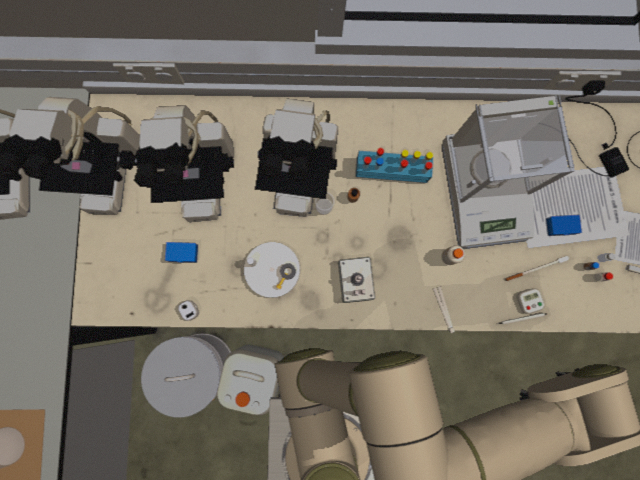

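View pics/a.png

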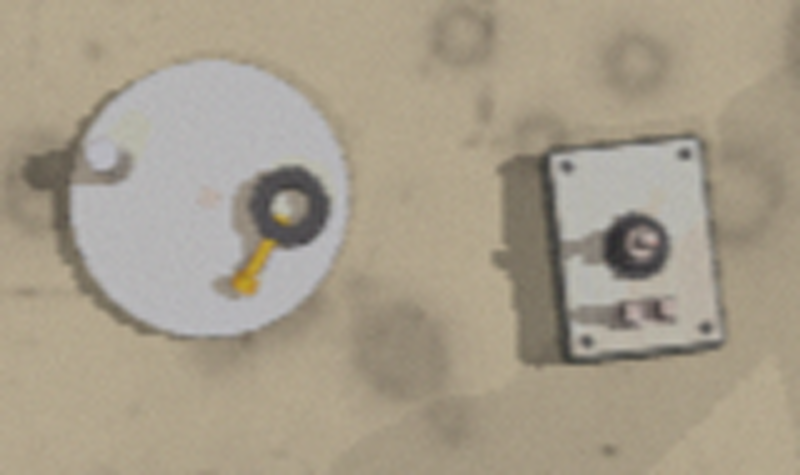

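View pics/b.png

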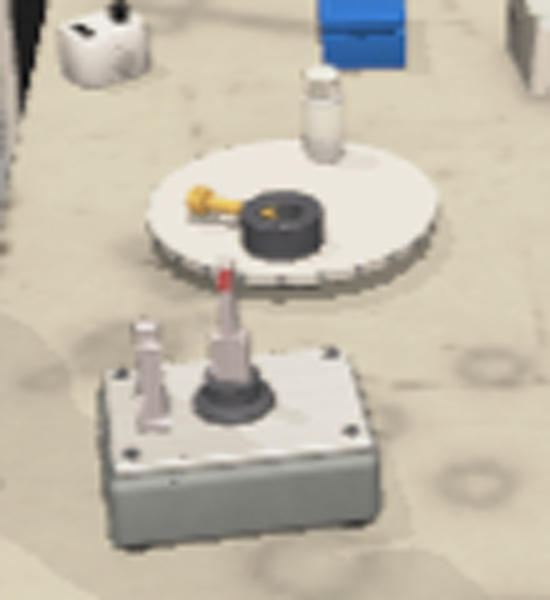

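```bash
cat > m.py <<'E'
from h import *
def fitc(n,mask,z):
    c=max(cv2.findContours(mask.astype(np.uint8),0,1)[0],key=cv2.contourArea)
    return c
T=np.load('top0.npz');S=np.load('side0.npz')
def ptop(u,v): return ((u+.5)/5-.5+230,(v+.5)/5-.5+230)
def pside(u,v): return ((u+.5)/5-.5+240,(v+.5)/5-.5+215)
np.set_printoptions(precision=1,suppress=True)
def tri(a,b):
    # least squares intersection of rays
    A=[];B=[]
    for n,(u,v) in(('top',a),('side',b)):
        f,cx,cy,R,t=cal(n);d=R.T@np.array([(u-cx)/f,(v-cy)/f,1]);d/=np.linalg.norm(d);c=-R.T@t
        P=np.eye(3)-np.outer(d,d);A.append(P);B.append(P@c)
    X=np.linalg.lstsq(np.vstack(A),np.hstack(B),rcond=None)[0]
    return X,proj('top',X)[0]-a,proj('side',X)[0]-b
E
python3 - <<'E'
from m import *
print('screw',tri(ptop(245,285),pside(201,202)))
print('collar top centre',tri(ptop(289,206),pside(285,211)))
print('shaft end',tri(ptop(641,240),pside(225,266)))
print('plate corners top'); 
tc=[(550,155),(697,138),(722,345),(568,360)]
sc=[(377,467)]
C=np.array([rayz('top',*ptop(*p),45) for p in tc]);print(C,C.mean(0))
# side: plate corners: BR-front (near -y,+x)(377,455), (near,-x)(115,475) , far -x(105,375), far +x (350,350)
C=np.array([rayz('side',*pside(*p),45) for p in[(350,350),(380,450),(113,475),(105,375)]]);print(C,C.mean(0))
# colour masks
for n,D in(('top',T),('side',S)):
    hsv=cv2.cvtColor(D['p'],cv2.COLOR_RGB2HSV)
    x0,y0,x1,y1=((230,230,390,325) if n=='top' else (240,215,350,335))
    m=np.zeros((480,640),bool);m[y0:y1,x0:x1]=True
    W=cloud(n,D['d'])
    ye=m&(hsv[...,0]>15)&(hsv[...,0]<32)&(hsv[...,1]>150)
    v,u=np.nonzero(ye);print(n,'yellow',len(u),u.mean(),v.mean(),np.nanmedian(W[ye],0))
    dk=m&(hsv[...,2]<85)
    k,l,st,ce=cv2.connectedComponentsWithStats(dk.astype(np.uint8))
    for i in range(1,k):
        if st[i,4]>25: print(n,'dark',st[i],ce[i])
    rd=m&((hsv[...,0]<6)|(hsv[...,0]>172))&(hsv[...,1]>120)
    v,u=np.nonzero(rd);print(n,'red',len(u),u.mean() if len(u) else 0,v.mean() if len(u) else 0)
E
```

```text
screw (array([454. , 136.4,  34.3]), array([-0., -0.]), array([-0.,  0.]))
collar top centre (array([497.9, 113. ,  39.4]), array([-0. , -0.2]), array([-0.2,  0. ]))
shaft end (array([476.1, -73.7, 112.3]), array([0. , 0.2]), array([ 0.2, -0. ]))
plate corners top
[[ 527.2  -30.2   45. ]
 [ 537.9 -111.2   45. ]
 [ 424.6 -124.7   45. ]
 [ 415.3  -40.8   45. ]] [476.3 -76.7  45. ]
[[ 528.7  -36.6   45. ]
 [ 539.7 -120.3   45. ]
 [ 425.9 -131.3   45. ]
 [ 417.1  -50.1   45. ]] [477.8 -84.6  45. ]
top yellow 25 279.92 283.4 [460.8 132.4  40.6]
top dark [338 261   9  42  67] [340.8 282.2]
top dark [281 264  14  15  90] [288.  270.9]
top dark [351 273  12  12  60] [355.1 279.6]
top red 0 0 0
side yellow 1 281.0 255.0 [457.7 129.5  37.8]
side dark [242 215   7  22  85] [244.8 222.1]
side dark [288 259  16   7  80] [296.  262.5]
side dark [280 291  13   5  32] [286.3 293.6]
side red 7 284.57142857142856 270.7142857142857
```

Run:
```python
from m import *
c=rayz('top',287.5,270.7,42);h=rayz('top',*ptop(245,285),36);print('top collar',c,'head',h,np.hypot(*(h-c)[:2]),np.degrees(np.arctan2(*(c-h)[1::-1])))
print('boss top',rayz('top',355.1,279.6,60), 'end',rayz('top',*ptop(641,240),118))
for dz in(0,-3): print('side',dz,'collar',rayz('side',*pside(285,211),42+dz),'head',rayz('side',*pside(201,202),36+dz),'end',rayz('side',*pside(225,266),118+dz),'boss',rayz('side',*pside(234,392),60+dz))
# enhanced crops at 12x of the fork/shaft in top
s=readout.sense()
print(s['eef_pos'])
# disc ellipse from top & centre
p=T['p'];hsv=cv2.cvtColor(p,cv2.COLOR_RGB2HSV)
for n,D,(x0,y0,x1,y1) in(('top',T,(235,235,305,305)),('side',S,(262,238,332,278))):
    hs=cv2.cvtColor(D['p'],cv2.COLOR_RGB2HSV);m=np.zeros((480,640),np.uint8)
    m[y0:y1,x0:x1]=((hs[...,1]<40)&(hs[...,2]>150))[y0:y1,x0:x1]
    k=max(cv2.findContours(m,0,1)[0],key=cv2.contourArea);hu=cv2.convexHull(k)
    print(n,cv2.fitEllipse(hu)); 
    W=np.array([rayz(n,*q[0],22)for q in hu])[:,:2].astype(np.float32); e=cv2.fitEllipse(W);print('disc',e)
# plate rect in top
m=np.zeros((480,640),np.uint8);m[250:310,333:380]=((hsv[...,1]<40)&(hsv[...,2]>110))[250:310,333:380]
k=max(cv2.findContours(m,0,1)[0],key=cv2.contourArea);W=np.array([rayz('top',*q[0],45)for q in k])[:,:2].astype(np.float32)
print('plate',cv2.minAreaRect(W))
```

```text
top collar [497.5 112.6  42. ] head [453.9 136.3  36. ] 49.658355301395126 -28.574109255696374
boss top [474.6 -71.6  60. ] end [476.2 -73.1 118. ]
side 0 collar [498.5 108.3  42. ] head [454.3 133.2  36. ] end [476.2 -84.  118. ] boss [477.2 -92.9  60. ]
side -3 collar [498.4 113.9  39. ] head [454. 139.  33.] end [475.9 -78.6 115. ] boss [477.  -88.1  57. ]
[ 230.6 -471.6  231.3]
top ((271.71844482421875, 269.2673034667969), (55.290992736816406, 56.169681549072266), 66.54365539550781)
disc ((503.0439147949219, 157.513671875), (154.9002227783203, 156.056640625), 2.1983277797698975)
side ((296.9029541015625, 248.88148498535156), (44.49937057495117, 79.16503143310547), 90.78894805908203)
disc ((497.7872009277344, 204.56004333496094), (215.56739807128906, 273.50933837890625), 10.36612319946289)
plate ((478.19049072265625, -78.27722930908203), (115.77897644042969, 84.49640655517578), 6.809675693511963)
```

```bash
cat > go.py <<'E'
from h import *
import sys
def go(x,y,z,yaw,sec=None):
    s=readout.sense();w,a,b,c=s['ee_rot'];R=cv2.Rodrigues(np.zeros(3))[0]
    from scipy.spatial.transform import Rotation as Ro
    R=Ro.from_quat([a,b,c,w]).as_matrix();cur=np.degrees(np.arctan2(R[1,1],R[0,1]))
    sh=R.T@(np.array([x,y,z])-s['eef_pos'])/10
    tw=-((yaw-cur+180)%360-180)
    print('t',s['time_s'],'pos',s['eef_pos'].round(1),'yaw',round(cur,2),'j6',s['joints'][5].round(2),'grip',round(s['grip_width'],3),'F',s['force'].round(1),'tiltz',R[:,2].round(4))
    print('shift cm',sh.round(2),'twist',round(tw,1),'xy axes',R[:2,0].round(3),R[:2,1].round(3))
if __name__=='__main__': go(*map(float,sys.argv[1:]))
E
python3 go.py 497.5 112.6 130 241.4
```

```text
t 0.8 pos [ 230.6 -471.6  231.3] yaw -63.94 j6 -0.22 grip 1.0 F [-0.9  0.1  0.3] tiltz [-0.  0. -1.]
shift cm [ 49.64 -40.76  10.13] twist 54.7 xy axes [0.898 0.439] [ 0.439 -0.898]
```

Emit:
{"api": "step_arm", "payload": {
  "plan": "49.6 -40.7 2 -125.3 75;49.6 -40.7 2 -125.3 75;49.6 -40.7 2 -125.3 75;49.6 -40.7 2 -125.3 75;49.6 -40.7 2 -125.3 75;49.6 -40.7 2 -125.3 75;49.6 -40.7 2 -125.3 75;49.6 -40.7 2 -125.3 75;49.6 -40.7 2 -125.3 75;49.6 -40.7 2 -125.3 75"
}}

```text
time_s: 1.8
eef_pos: [438.9, -15.1, 216.0]
ee_rot: [0.0, 0.557, 0.831, 0.0]
force: [0.3, -1.1, 0.2]
grip_width: 0.755
```

```bash
python3 go.py 497.5 112.6 110 61.4
```

```text
t 1.8 pos [438.9 -15.1 216. ] yaw 22.36 j6 -0.69 grip 0.755 F [ 0.3 -1.1  0.2] tiltz [ 8.e-04 -3.e-04 -1.e+00]
shift cm [ 9.59 10.27 10.6 ] twist -39.0 xy axes [-0.38   0.925] [0.925 0.38 ]
```

Emit:
{"api": "step_arm", "payload": {
  "plan": "9.6 10.3 6 -39 75;9.6 10.3 10.6 -39 75;9.6 10.3 10.6 -39 75;9.6 10.3 10.6 -39 75;9.6 10.3 10.6 -39 75;9.6 10.3 10.6 -39 75;9.6 10.3 10.6 -39 75;9.6 10.3 10.6 -39 75"
}}

```text
time_s: 2.6
eef_pos: [498.2, 110.1, 110.3]
ee_rot: [0.001, 0.252, 0.968, 0.0]
force: [-0.3, 0.9, 0.2]
grip_width: 0.748
```

```bash
python3 go.py 497.5 112.6 110 61.4
python3 - <<'E'
from h import *
p,d=cams.capture('side');np.savez('side1.npz',p=p,d=d)
cv2.imwrite('pics/c.png',cv2.resize(p[150:290,220:360],None,fx=4,fy=4,interpolation=cv2.INTER_CUBIC)[...,::-1])
pos=readout.sense()['eef_pos'];print(proj('side',[pos])[0])
E
```

```text
t 2.6 pos [498.2 110.1 110.3] yaw 60.86 j6 -1.07 grip 0.748 F [-0.3  0.9  0.2] tiltz [ 0.001 -0.    -1.   ]
shift cm [0.18 0.19 0.03] twist -0.5 xy axes [-0.873  0.487] [0.487 0.873]
[295.29104154 232.39718956]
```

View pics/c.png

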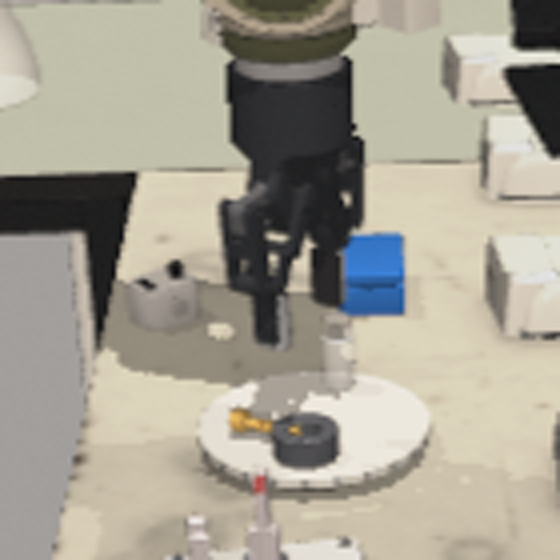

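Emit:
{"api": "step_arm", "payload": {
  "plan": "0.1 0.2 3 -0.5 75;0.1 0.2 6 -0.5 75;0.1 0.2 7.5 -0.5 75;0.1 0.2 8.4 -0.5 75;0.1 0.2 8.7 -0.5 75;0.1 0.2 8.7 -0.5 75;0.1 0.2 8.7 -0.5 75"
}}

```text
time_s: 3.35
eef_pos: [498.6, 112.6, 23.6]
ee_rot: [0.001, 0.246, 0.969, 0.0]
force: [-0.2, 0.6, 0.1]
grip_width: 0.754
```

```bash
python3 go.py 498.3 112.8 23 61.4
python3 - <<'E'
from h import *
p,d=cams.capture('side');np.savez('side2.npz',p=p,d=d)
cv2.imwrite('pics/d.png',cv2.resize(p[200:290,240:360],None,fx=5,fy=5,interpolation=cv2.INTER_CUBIC)[...,::-1])
E
```

```text
t 3.35 pos [498.6 112.6  23.6] yaw 61.49 j6 -1.08 grip 0.754 F [-0.2  0.6  0.1] tiltz [ 0.0016 -0.     -1.    ]
shift cm [0.03 0.   0.06] twist 0.1 xy axes [-0.879  0.477] [0.477 0.879]
```

View pics/d.png

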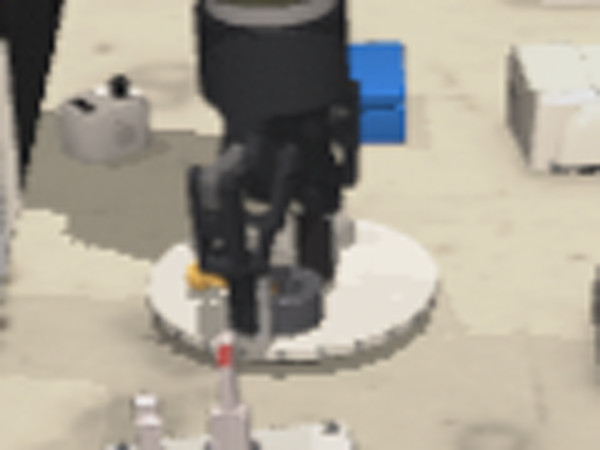

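Emit:
{"api": "step_arm", "payload": {
  "plan": "0 0 0 0 60;0 0 0 0 54;0 0 0 0 50;0 0 0 0 45;0 0 0 0 40;0 0 0 0 40;0 0 0 0 40",
  "grip_force": 40
}}

```text
time_s: 4.1
eef_pos: [498.5, 112.7, 23.4]
ee_rot: [0.001, 0.246, 0.969, 0.0]
force: [-0.9, -0.2, 6.8]
grip_width: 0.484
```

```bash
python3 go.py 498.3 112.8 150 61.4
```

```text
t 4.1 pos [498.5 112.7  23.4] yaw 61.51 j6 -1.08 grip 0.484 F [-0.9 -0.2  6.8] tiltz [ 0.0013 -0.     -1.    ]
shift cm [ 1.000e-02  0.000e+00 -1.266e+01] twist 0.1 xy axes [-0.879  0.477] [0.477 0.879]
```

Emit:
{"api": "step_arm", "payload": {
  "plan": "0 0 -1 0 40;0 0 -3 0 40;0 0 -7 0 40;0 0 -11 0 40;0 0 -13.5 0 40;0 0 -13.5 0 40;0 0 -13.5 0 40"
}}

```text
time_s: 4.8
eef_pos: [497.7, 112.7, 157.5]
ee_rot: [-0.0, 0.246, 0.969, -0.0]
force: [0.0, -0.0, -2.2]
grip_width: 0.486
```

```bash
python3 go.py 476 -75 158 96.3
python3 - <<'E'
from h import *
p,d=cams.capture('side');np.savez('side3.npz',p=p,d=d)
a=cv2.resize(p[180:290,240:350],None,fx=5,fy=5,interpolation=cv2.INTER_CUBIC)
cv2.imwrite('pics/e.png',a[...,::-1])
E
```

```text
t 4.8 pos [497.7 112.7 157.5] yaw 61.5 j6 -1.08 grip 0.486 F [ 0.  -0.  -2.2] tiltz [-3.e-04 -0.e+00 -1.e+00]
shift cm [ -7.05 -17.53  -0.05] twist -34.8 xy axes [-0.879  0.477] [0.477 0.879]
```

View pics/e.png

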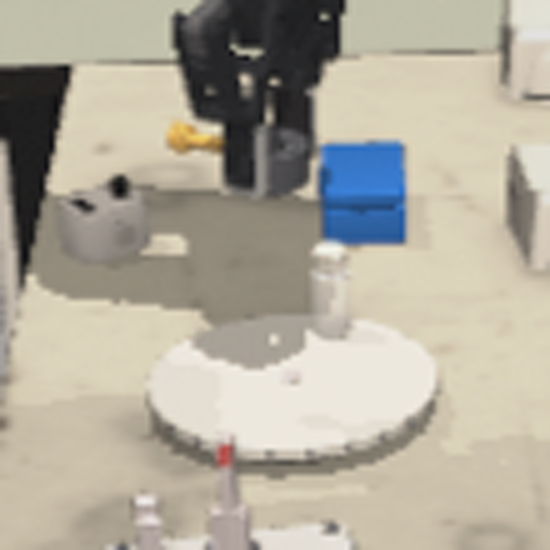

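Emit:
{"api": "step_arm", "payload": {
  "plan": "-7 -17.5 0 -34.8 40;-7 -17.5 0 -34.8 40;-7 -17.5 0 -34.8 40;-7 -17.5 0 -34.8 40;-7 -17.5 0 -34.8 40;-7 -17.5 1.5 -34.8 40;-7 -17.5 1.5 -34.8 40;-7 -17.5 1.5 -34.8 40"
}}

```text
time_s: 5.65
eef_pos: [475.6, -74.1, 142.0]
ee_rot: [-0.001, -0.055, 0.998, 0.001]
force: [0.7, -0.6, -0.7]
grip_width: 0.485
```

```bash
python3 go.py 476 -75 140 96.3
python3 - <<'E'
from h import *
p,d=cams.capture('side');np.savez('side4.npz',p=p,d=d)
a=cv2.resize(p[215:325,240:340],None,fx=7,fy=7,interpolation=cv2.INTER_CUBIC)[:600*2]
a=cv2.resize(p[235:320,250:330],None,fx=7,fy=7,interpolation=cv2.INTER_CUBIC)
cv2.imwrite('pics/f.png',a[...,::-1])
p,d=cams.capture('top');np.savez('top4.npz',p=p,d=d)
W=cloud('side',np.load('side4.npz')['d'])
for t in('collar','screw_head','shaft_end'):
    for r in spotter.regions_of('side',t)[:1]:
        m=r['pixels']; print(t,round(r['conf'],2),np.round(r['extent'],1),np.round(np.nanmedian(W[m],0)))
    for r in spotter.regions_of('top',t)[:1]: print('top',t,round(r['conf'],2),np.round(r['extent'],1))
E
```

```text
t 5.65 pos [475.6 -74.1 142. ] yaw 96.3 j6 -2.08 grip 0.485 F [ 0.7 -0.6 -0.7] tiltz [-0.0022  0.001  -1.    ]
shift cm [-0.03 -0.09  0.19] twist 0.0 xy axes [-0.994 -0.11 ] [-0.11   0.994]
collar 0.75 [274.4 254.3  38.   17.2] [453. -85. 156.]
top collar 0.49 [359.1 288.3  27.3  13.6]
screw_head 0.59 [373.8 275.6  23.4  34.4] [684.  -4.  43.]
```

View pics/f.png

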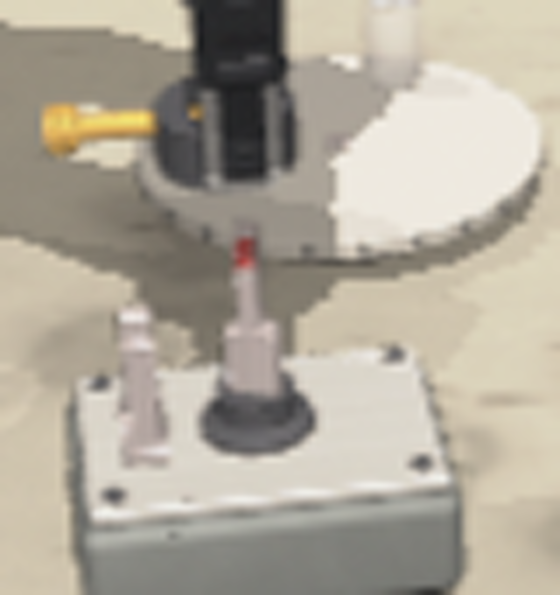

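Run:
```python
from h import *
def col(u): return (u+.5)/7-.5+250
def xat(u,y,z):
    a=[proj('side',[[x,y,z]])[0,0] for x in(400,560)]
    return 400+160*(col(u)-a[0])/(a[1]-a[0])
print('collar x',xat(226,-75,150),'head L,R',xat(43,-80,155))
print('finger x',xat(243,-100,145))
print('end x',xat(245,-75,113),'shaft',xat(251.5,-80,75),'boss',xat(258.5,-76,58))
# row profiles through collar & boss (grey) for edges
p=np.load('side4.npz')['p'].astype(int).sum(2)//3
for r in (252,254,256,258): print(r,p[r,264:300])
for r in (278,281,284,287,293,295): print(r,p[r,274:300])
```

```text
collar x 472.03357000402775 head L,R 417.18762113246106
finger x 477.5169972853417
end x 475.81824487488245 shaft 475.92076287627367 boss 477.14822971745974
252 [189 189 189 190 191 189 188 152  94  84  93  94  93  77  75 106 105  67
  38  39  37  37  38  51 102 101  69  56 113 152 162 162 162 162 162 162]
254 [137 136 133 131 138 133 122 105  73  62  67  69  75  84  77 105 118  80
  40  40  41  39  38  40 100 100  68  55 114 152 162 162 156 149 147 155]
256 [208 207 205 205 204 175 159 129  79  62  67  72  75  76  67 101 118  81
  48  48  55  53  48  48 101 108  76  55 113 152 163 162 151 153 160 195]
258 [180 198 197 197 161 133 152 162 114  66  67  71  75  77  68  96 115  89
  56  48  51  51  47  46  89 109  83  80 142 162 162 162 163 212 230 231]
278 [111 111 111 110 110 108 107 106 109 120 155 171 150 122 119 122 122 121
 121 122 130 173 192 193 192 192]
281 [164 136 120 116 113 112 112 113 151 173 171 169 165 177 192 157 122 121
 169 189 189 189 189 190 190 190]
284 [157 159 165 142 118 116 117 103 146 165 165 167 170 168 168 148 126 121
 169 190 187 188 188 189 190 192]
287 [164 180 161 161 171 170 192 161 158 165 166 167 170 169 169 148 181 204
 209 211 211 212 211 212 211 212]
293 [209 210 210 209 187 127  73  65  70  73  85  90  92  77  75  78  74  66
  87  94 129 191 210 211 210 210]
295 [192 209 210 208 152  97  94  89  78  77  81  83  85  85  84  77  80  99
 104 100  90 182 212 213 213 213]
```

Run:
```python
from h import *
for n,o in(('top',(230,230)),):
  for z in(45,55,81,118):
    q=proj(n,[[476,-77,z]])[0]; print(z,q,((q-np.array(o)+.5)*5-.5).round(0))
T=np.load('top0.npz');p=T['p'].astype(int)
print(p[271:290,348:368].sum(2)//3)
q=proj('side',[[476,-77,118],[476,-77,81],[476,-90,60],[475.6,-74.1,142]]);print(q)
s=np.load('side4.npz')['p'].astype(int)
print('side shaft col red-ish'); print(s[262:292,284:287].reshape(30,-1))
```

```text
45 [356.54832952 279.47601714] [635. 249.]
55 [356.90634456 279.24353098] [637. 248.]
81 [357.86315768 278.62220008] [641. 245.]
118 [359.29322981 277.69354642] [648. 240.]
[[178 179 179 179 180 181 180 178 177 176 175 174 172 176 179 182 177 180
  176 178]
 [179 177 177 180 179 176 176 147 126 141 148 162 170 175 178 180 176 180
  179 180]
 [176 180 180 179 158 127 111  93  80  84  85 106 138 167 179 178 179 178
  178 180]
 [179 181 182 177 141  92  74  65  66  69  74  74  84 119 162 179 180 179
  181 176]
 [179 178 177 142  92  61  63  67  80  98 113 104  84  83 114 164 180 180
  180 177]
 [153 140 126  91  60  52  55  83 128 128 133 134 128 101  89 149 180 179
  180 174]
 [130 126 103  70  47  49  59 100 131 115 141 169 170 125  82 117 162 175
  176 173]
 [126 131 102  64  48  50  61 107 117  88 115 139 151 120  85 115 161 175
  176 170]
 [129 128 103  64  47  50  63 103 117  99  92 103 104  88  84 104 152 175
  172 171]
 [128 127 102  61  46  56  58  82 138 162 164 151 113  85  81 111 156 174
  173 173]
 [125 127 101  61  55  54  53  61  84 120 131 118  92  74  77 120 162 172
  1
[... 1299 characters left out ...]
175 162 155 184 171 165 150 139 134]
 [180 166 161 182 167 163 151 140 135]
 [169 155 150 182 167 162 154 142 137]
 [168 154 148 182 167 162 156 144 139]
 [166 153 148 182 168 163 160 148 144]
 [162 150 145 181 167 163 167 154 150]
 [169 157 151 180 167 162 170 158 153]
 [182 168 164 181 166 162 176 162 158]
 [192 177 172 186 172 167 196 180 174]
 [174 161 156 178 164 160 180 165 161]
 [176 163 158 179 164 159 182 167 162]
 [176 163 158 177 164 159 182 167 163]
 [177 163 158 177 165 160 181 167 162]
 [177 163 158 178 165 159 181 167 162]
 [177 163 158 177 164 160 180 167 162]
 [177 163 158 177 164 159 180 167 162]
 [170 158 153 170 159 153 174 162 158]
 [113 108 110 113 110 110 128 123 121]]
```

```bash
python3 go.py 479.5 -77 100 96.3
```

```text
t 6.05 pos [476.1 -74.4 142.9] yaw 96.32 j6 -2.08 grip 0.485 F [-0.1 -0.7 -1.2] tiltz [ 3.e-04 -1.e-04 -1.e+00]
shift cm [-0.3  -0.3   4.29] twist 0.0 xy axes [-0.994 -0.11 ] [-0.11   0.994]
```

Emit:
{"api": "step_arm", "payload": {
  "plan": "-0.35 -0.3 0 0 40;-0.35 -0.3 1 0 40;-0.35 -0.3 2 0 40;-0.35 -0.3 3 0 40;-0.35 -0.3 3.8 0 40;-0.35 -0.3 4.3 0 40;-0.35 -0.3 4.3 0 40;-0.35 -0.3 4.3 0 40"
}}

```text
time_s: 6.85
eef_pos: [480.0, -77.2, 99.8]
ee_rot: [0.0, -0.055, 0.998, -0.0]
force: [0.3, 0.2, -1.0]
grip_width: 0.483
```

Emit:
{"api": "step_arm", "payload": {
  "plan": "0 0.2 0 0 40;0 0.4 0 0 40;0 0.5 0 0 40;0 0.5 0 0 40"
}}

```text
time_s: 7.25
eef_pos: [479.3, -71.9, 99.8]
ee_rot: [0.0, -0.055, 0.998, -0.0]
force: [-0.3, -0.1, -2.2]
grip_width: 0.483
```

Emit:
{"api": "step_arm", "payload": {
  "plan": "0 0.1 0 0 40;0 0.1 0 0 40;0 0.1 0 0 40"
}}

```text
time_s: 7.55
eef_pos: [479.2, -71.1, 99.7]
ee_rot: [-0.0, -0.055, 0.998, 0.0]
force: [0.4, -0.6, -1.2]
grip_width: 0.478
```

Emit:
{"api": "step_arm", "payload": {
  "plan": "0 0.1 0 0 40;0 0.1 0 0 40;0 0.1 0 0 40"
}}

```text
time_s: 7.85
eef_pos: [479.1, -70.2, 99.7]
ee_rot: [0.0, -0.055, 0.998, -0.0]
force: [-0.1, -0.2, -1.7]
grip_width: 0.482
```

Emit:
{"api": "step_arm", "payload": {
  "plan": "0 0.1 0 0 40;0 0.1 0 0 40;0 0.1 0 0 40"
}}

```text
time_s: 8.15
eef_pos: [479.1, -69.8, 99.8]
ee_rot: [0.0, -0.055, 0.998, -0.001]
force: [-0.1, -4.9, -1.1]
grip_width: 0.481
```

Emit:
{"api": "step_arm", "payload": {
  "plan": "0 -0.5 0 0 40;0 -0.9 0 0 40;0 -1.2 0 0 40;0 -1.2 0 0 40"
}}

```text
time_s: 8.55
eef_pos: [480.2, -80.3, 99.6]
ee_rot: [-0.0, -0.055, 0.999, 0.001]
force: [0.2, 5.9, 1.1]
grip_width: 0.482
```

Emit:
{"api": "step_arm", "payload": {
  "plan": "0 -0.1 0 0 40;0 -0.1 0 0 40;0 -0.1 0 0 40"
}}

```text
time_s: 8.85
eef_pos: [480.2, -80.5, 99.6]
ee_rot: [-0.0, -0.055, 0.999, 0.002]
force: [-0.2, 9.5, 1.0]
grip_width: 0.486
```

Emit:
{"api": "step_arm", "payload": {
  "plan": "0 -0.1 0 0 40;0 -0.1 0 0 40;0 -0.1 0 0 40"
}}

```text
time_s: 9.15
eef_pos: [480.0, -80.8, 99.5]
ee_rot: [-0.001, -0.055, 0.999, 0.002]
force: [-0.6, 14.4, 2.1]
grip_width: 0.485
```

Emit:
{"api": "step_arm", "payload": {
  "plan": "0 0.4 0 0 40;0 0.8 0 0 40;0 0.8 0 0 40;0 0.8 0 0 40"
}}

```text
time_s: 9.55
eef_pos: [479.7, -75.3, 99.8]
ee_rot: [0.0, -0.055, 0.998, -0.0]
force: [0.4, -1.1, -0.7]
grip_width: 0.478
```

Emit:
{"api": "step_arm", "payload": {
  "plan": "-0.1 0 0 0 40;-0.1 0 0 0 40;-0.1 0 0 0 40"
}}

```text
time_s: 9.85
eef_pos: [480.7, -75.1, 99.7]
ee_rot: [0.0, -0.055, 0.998, -0.0]
force: [-0.7, 0.1, -0.2]
grip_width: 0.482
```

Emit:
{"api": "step_arm", "payload": {
  "plan": "-0.1 0 0 0 40;-0.1 0 0 0 40;-0.1 0 0 0 40"
}}

```text
time_s: 10.15
eef_pos: [481.7, -74.9, 99.7]
ee_rot: [0.0, -0.055, 0.998, 0.0]
force: [0.1, 0.3, -0.6]
grip_width: 0.48
```

Emit:
{"api": "step_arm", "payload": {
  "plan": "-0.1 0 0 0 40;-0.1 0 0 0 40;-0.1 0 0 0 40"
}}

```text
time_s: 10.45
eef_pos: [482.5, -74.8, 99.7]
ee_rot: [-0.0, -0.055, 0.998, 0.0]
force: [-1.7, -0.5, -0.9]
grip_width: 0.482
```

Emit:
{"api": "step_arm", "payload": {
  "plan": "-0.1 0 0 0 40;-0.1 0 0 0 40;-0.1 0 0 0 40"
}}

```text
time_s: 10.75
eef_pos: [482.8, -74.7, 99.5]
ee_rot: [-0.001, -0.055, 0.998, 0.0]
force: [-5.9, -1.2, 1.3]
grip_width: 0.482
```

Emit:
{"api": "step_arm", "payload": {
  "plan": "0.4 0 0 0 40;0.7 0 0 0 40;0.7 0 0 0 40;0.7 0 0 0 40"
}}

```text
time_s: 11.15
eef_pos: [476.8, -75.5, 99.9]
ee_rot: [0.0, -0.055, 0.998, -0.0]
force: [0.8, -0.1, -2.2]
grip_width: 0.478
```

Emit:
{"api": "step_arm", "payload": {
  "plan": "0.1 0 0 0 40;0.1 0 0 0 40;0.1 0 0 0 40"
}}

```text
time_s: 11.45
eef_pos: [475.7, -75.6, 99.7]
ee_rot: [0.0, -0.055, 0.998, 0.0]
force: [0.2, -0.0, -1.4]
grip_width: 0.483
```

Emit:
{"api": "step_arm", "payload": {
  "plan": "0.1 0 0 0 40;0.1 0 0 0 40;0.1 0 0 0 40"
}}

```text
time_s: 11.75
eef_pos: [474.8, -75.7, 99.8]
ee_rot: [0.0, -0.055, 0.998, -0.0]
force: [1.3, -0.3, -1.7]
grip_width: 0.482
```

Emit:
{"api": "step_arm", "payload": {
  "plan": "0.1 0 0 0 40;0.1 0 0 0 40;0.1 0 0 0 40"
}}

```text
time_s: 12.05
eef_pos: [474.4, -75.8, 99.9]
ee_rot: [0.001, -0.055, 0.998, -0.0]
force: [5.2, -0.1, -4.0]
grip_width: 0.484
```

Emit:
{"api": "step_arm", "payload": {
  "plan": "-0.4 0 0 0 40;-0.7 0 0.4 0 40;-0.7 0 0.8 0 40;-0.7 0 1.2 0 40;-0.7 0 1.5 0 40;-0.7 0 1.5 0 40"
}}

```text
time_s: 12.65
eef_pos: [480.3, -74.9, 84.2]
ee_rot: [-0.001, -0.055, 0.998, 0.0]
force: [-0.3, -0.1, -0.7]
grip_width: 0.485
```

```bash
python3 go.py 480.8 -74.95 84 96.3
```

```text
t 12.65 pos [480.3 -74.9  84.2] yaw 96.3 j6 -2.08 grip 0.485 F [-0.3 -0.1 -0.7] tiltz [-1.e-03  4.e-04 -1.e+00]
shift cm [-0.05 -0.01  0.02] twist -0.0 xy axes [-0.994 -0.11 ] [-0.11   0.994]
```

Emit:
{"api": "step_arm", "payload": {
  "plan": "-0.05 0 0 0 40;-0.05 0 0.2 0 40;-0.05 0 0.3 0 40;-0.05 0 0.3 0 40"
}}

```text
time_s: 13.05
eef_pos: [481.1, -74.9, 81.6]
ee_rot: [-0.0, -0.055, 0.998, 0.0]
force: [0.4, -0.1, -1.1]
grip_width: 0.484
```

Emit:
{"api": "step_arm", "payload": {
  "plan": "0 0 0.2 0 40;0 0 0.2 0 40;0 0 0.2 0 40"
}}

```text
time_s: 13.35
eef_pos: [481.1, -74.9, 79.7]
ee_rot: [-0.0, -0.055, 0.998, 0.0]
force: [-0.9, -0.4, -0.6]
grip_width: 0.488
```

Emit:
{"api": "step_arm", "payload": {
  "plan": "0 0 0.2 0 40;0 0 0.3 0 40;0 0 0.3 0 40;0 0 0.3 0 40"
}}

```text
time_s: 13.75
eef_pos: [481.2, -75.0, 76.7]
ee_rot: [0.0, -0.055, 0.998, 0.0]
force: [0.1, -0.4, -0.3]
grip_width: 0.484
```

Emit:
{"api": "step_arm", "payload": {
  "plan": "0 0 0.2 0 40;0 0 0.2 0 40;0 0 0.2 0 40"
}}

```text
time_s: 14.05
eef_pos: [481.2, -75.0, 74.7]
ee_rot: [0.0, -0.055, 0.998, -0.0]
force: [-0.8, -0.6, -1.1]
grip_width: 0.483
```

Emit:
{"api": "step_arm", "payload": {
  "plan": "0 0 0.15 0 40;0 0 0.25 0 40;0 0 0.25 0 40;0 0 0.25 0 40"
}}

```text
time_s: 14.45
eef_pos: [481.2, -75.1, 72.2]
ee_rot: [0.0, -0.055, 0.998, -0.0]
force: [-0.9, -2.3, -2.1]
grip_width: 0.479
```

Run:
```python
from h import *
p,d=cams.capture('side')
cv2.imwrite('pics/g.png',cv2.resize(p[235:320,250:330],None,fx=7,fy=7,interpolation=cv2.INTER_CUBIC)[...,::-1])
```

```text
(no output)
```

View pics/g.png

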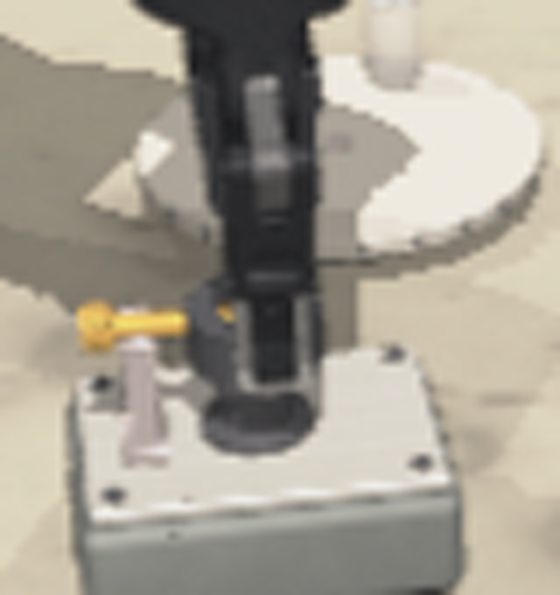

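Emit:
{"api": "step_arm", "payload": {
  "plan": "0 0 0.07 0 40;0 0 0.07 0 40;0 0 0.07 0 50;0 0 0.07 0 55;0 0 0.07 0 60;0 0 0.07 0 68;0 0 0.07 0 72;0 0 0.07 0 72;0 0 0.07 0 72"
}}

```text
time_s: 15.4
eef_pos: [481.1, -74.9, 71.5]
ee_rot: [-0.0, -0.055, 0.998, 0.0]
force: [-0.9, 0.2, -0.8]
grip_width: 0.721
```

Emit:
{"api": "step_arm", "payload": {
  "plan": "0 0 -1 0 72;0 0 -3 0 72;0 0 -6 0 72;0 0 -7.5 0 72;0 0 -7.5 0 72;0 0 -7.5 0 72"
}}

```text
time_s: 16.0
eef_pos: [481.0, -74.9, 146.4]
ee_rot: [-0.0, -0.055, 0.998, 0.0]
force: [0.4, 0.2, -0.2]
grip_width: 0.718
```

```bash
python3 go.py 481.2 -75 97 96.3;python3 - <<'E'
from h import *
p,d=cams.capture('side');np.savez('side5.npz',p=p,d=d)
cv2.imwrite('pics/i.png',cv2.resize(p[245:305,260:310],None,fx=10,fy=10,interpolation=cv2.INTER_CUBIC)[...,::-1])
E
```

```text
t 16.0 pos [481.  -74.9 146.4] yaw 96.3 j6 -2.08 grip 0.718 F [ 0.4  0.2 -0.2] tiltz [-0.  0. -1.]
shift cm [-0.02 -0.02  4.94] twist 0.0 xy axes [-0.994 -0.11 ] [-0.11   0.994]
```

View pics/i.png

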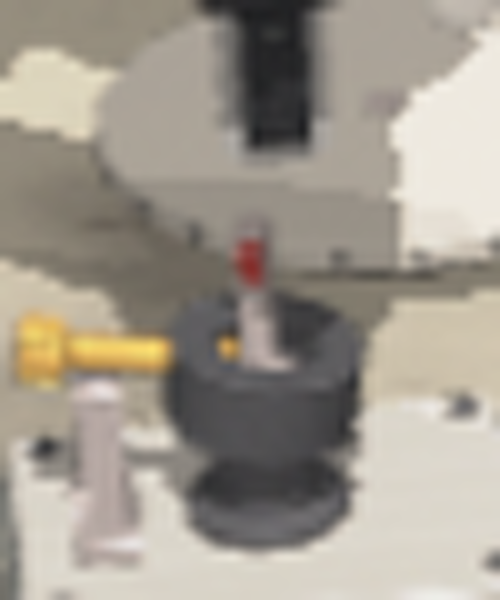

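```bash
python3 go.py 477.5 -75.3 97 72; python3 -c "
import numpy as np
p=np.load('side5.npz')['p'].astype(int)
for r in range(268,282): print(r,[tuple(q) for q in p[r,281:290]])"
```

```text
t 16.05 pos [480.7 -74.8 145.8] yaw 96.3 j6 -2.08 grip 0.72 F [0.3 0.3 0. ] tiltz [-1.2e-03  5.0e-04 -1.0e+00]
shift cm [ 0.32 -0.02  4.88] twist 24.3 xy axes [-0.994 -0.11 ] [-0.11   0.994]
268 [(np.int64(142), np.int64(136), np.int64(126)), (np.int64(147), np.int64(140), np.int64(131)), (np.int64(142), np.int64(131), np.int64(125)), (np.int64(140), np.int64(124), np.int64(121)), (np.int64(142), np.int64(126), np.int64(122)), (np.int64(120), np.int64(110), np.int64(107)), (np.int64(139), np.int64(132), np.int64(124)), (np.int64(153), np.int64(145), np.int64(136)), (np.int64(153), np.int64(147), np.int64(136))]
269 [(np.int64(137), np.int64(131), np.int64(122)), (np.int64(140), np.int64(133), np.int64(125)), (np.int64(141), np.int64(117), np.int64(111)), (np.int64(135), np.int64(77), np.int64(74)), (np.int64(133), np.int64(73), np.int64(69)), (np.int64(115), np.int64(91), np.int64(88)), (np.int64(139), np.int64(132), np.int64(124)), (np.int64(154), np.int64(148), np.int64(137)), (np.int64(156), np.int64(149), np.int64(139))]
270 [(np.int64(111), np.int64(105), np.int64(95)), (np.int6
[... 4234 characters left out ...]
), (np.int64(162), np.int64(148), np.int64(139)), (np.int64(179), np.int64(165), np.int64(160)), (np.int64(184), np.int64(169), np.int64(165)), (np.int64(148), np.int64(137), np.int64(133)), (np.int64(113), np.int64(106), np.int64(105)), (np.int64(91), np.int64(88), np.int64(88))]
281 [(np.int64(96), np.int64(94), np.int64(96)), (np.int64(95), np.int64(94), np.int64(96)), (np.int64(99), np.int64(96), np.int64(97)), (np.int64(135), np.int64(127), np.int64(125)), (np.int64(148), np.int64(137), np.int64(135)), (np.int64(171), np.int64(159), np.int64(154)), (np.int64(183), np.int64(170), np.int64(165)), (np.int64(164), np.int64(153), np.int64(149)), (np.int64(117), np.int64(110), np.int64(109))]
```

Emit:
{"api": "step_arm", "payload": {
  "plan": "0.32 0 0 8 45;0.32 0 0 16 40;0.32 0 0 24.3 36;0.32 0 1.5 24.3 35;0.32 0 3 24.3 35;0.32 0 4.2 24.3 35;0.32 0 4.9 24.3 35;0.32 0 4.9 24.3 35;0.32 0 4.9 24.3 35"
}}

```text
time_s: 16.95
eef_pos: [478.1, -75.4, 97.7]
ee_rot: [0.0, 0.156, 0.988, -0.0]
force: [-0.3, -0.7, 0.8]
grip_width: 0.351
```

Emit:
{"api": "step_arm", "payload": {
  "plan": "0 0 0 0 25;0 0 0 0 15;0 0 0 0 10;0 0 0 0 5;0 0 0 0 3;0 0 0 0 3;0 0 0 0 3;0 0 0 0 3",
  "grip_force": 20
}}

```text
time_s: 17.75
eef_pos: [478.1, -75.6, 97.9]
ee_rot: [0.0, 0.156, 0.988, -0.0]
force: [-1.3, -2.4, 5.2]
grip_width: 0.082
```

```bash
python3 go.py 477.5 -75.3 97 6
```

```text
t 17.75 pos [478.1 -75.6  97.9] yaw 72.01 j6 -1.66 grip 0.082 F [-1.3 -2.4  5.2] tiltz [ 5.e-04 -6.e-04 -1.e+00]
shift cm [0.07 0.   0.09] twist 66.0 xy axes [-0.951  0.309] [0.309 0.951]
```

Emit:
{"api": "step_arm", "payload": {
  "plan": "0 0 0 6 3;0 0 0 12 3;0 0 0 18 3;0 0 0 24 3;0 0 0 30 3;0 0 0 35 3;0 0 0 35 3"
}}

```text
time_s: 18.45
eef_pos: [477.7, -76.2, 97.9]
ee_rot: [0.0, 0.447, 0.894, -0.001]
force: [-5.3, -6.5, 7.5]
grip_width: 0.088
```

Emit:
{"api": "step_arm", "payload": {
  "plan": "0 0 0 5 3;0 0 0 10 3;0 0 0 15 3;0 0 0 20 3;0 0 0 25 3;0 0 0 28 3;0 0 0 31 3;0 0 0 31 3;0 0 0 31 3"
}}

```text
time_s: 19.35
eef_pos: [477.1, -76.4, 97.9]
ee_rot: [-0.0, 0.669, 0.743, -0.002]
force: [-9.8, -9.0, 9.2]
grip_width: 0.087
```

```bash
python3 go.py 477.5 -75.3 97 6;python3 - <<'E'
from h import *
p,d=cams.capture('side');np.savez('side6.npz',p=p,d=d)
cv2.imwrite('pics/j.png',cv2.resize(p[245:305,250:320],None,fx=10,fy=10,interpolation=cv2.INTER_CUBIC)[...,::-1])
E
```

```text
t 19.35 pos [477.1 -76.4  97.9] yaw 6.03 j6 -0.5 grip 0.087 F [-9.8 -9.   9.2] tiltz [-0.0024 -0.0021 -1.    ]
shift cm [0.11 0.06 0.09] twist 0.0 xy axes [-0.105  0.994] [0.994 0.105]
```

View pics/j.png

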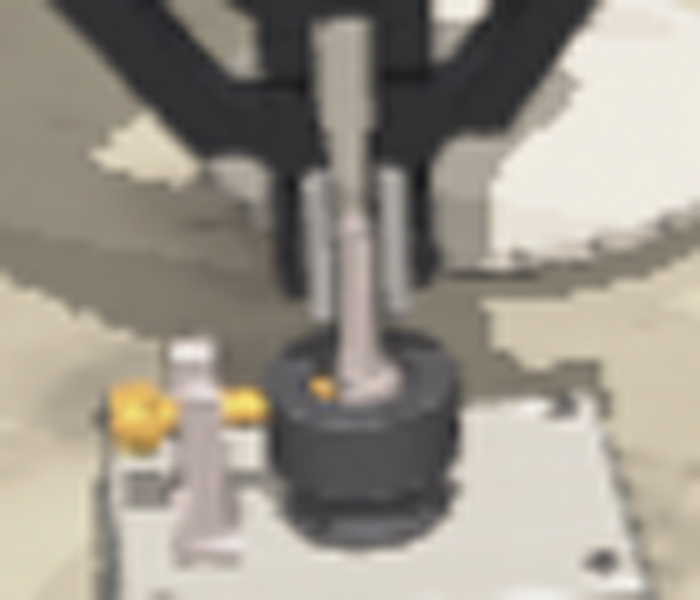

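```bash
python3 - <<'E'
from h import *
o=np.array([250,245])
for z0 in(60,70):
    P=[[477.5-48.7,-75.2-5.4,z0+14],[477.5,-75.2,z0+20],[477.5,-75.2-22,z0]]
    q=(proj('side',P)-o+.5)*10-.5;print(z0,q.round(0))
E
python3 go.py 477.5 -75.3 150 96.3
```

```text
60 [[145. 409.]
 [367. 364.]
 [369. 495.]]
70 [[141. 369.]
 [364. 325.]
 [367. 456.]]
t 19.4 pos [477.1 -76.4  97.8] yaw 6.03 j6 -0.5 grip 0.096 F [-10.2  -9.4   9.8] tiltz [-0.0024 -0.002  -1.    ]
shift cm [ 0.1   0.04 -5.22] twist -90.3 xy axes [-0.105  0.994] [0.994 0.105]
```

Emit:
{"api": "step_arm", "payload": {
  "plan": "0 0 0 0 12;0 0 0 0 20;0 0 0 0 30;0 0 -1 0 35;0 0 -3 0 45;0 0 -5.2 0 60;0 0 -5.2 -8 72;0 0 -5.2 -16 72;0 0 -5.2 -24 72;0 0 -5.2 -32 72"
}}

```text
time_s: 20.4
eef_pos: [478.1, -75.2, 150.3]
ee_rot: [0.0, 0.436, 0.9, 0.0]
force: [-0.5, 0.1, 0.2]
grip_width: 0.725
```

Emit:
{"api": "step_arm", "payload": {
  "plan": "0 0 0 -8 72;0 0 0 -16 72;0 0 0 -24 72;0 0 0 -32 72;0 0 0 -40 72;0 0 0 -48 72;0 0 0 -56 72;0 0 0 -58.3 72;0 0 0 -58.3 72"
}}

```text
time_s: 21.3
eef_pos: [478.2, -75.2, 150.1]
ee_rot: [0.0, -0.055, 0.998, -0.0]
force: [-0.7, -0.6, -0.2]
grip_width: 0.721
```

```bash
python3 go.py 477 -75.4 63 96.3
```

```text
t 21.3 pos [478.2 -75.2 150.1] yaw 96.32 j6 -2.08 grip 0.721 F [-0.7 -0.6 -0.2] tiltz [ 7.e-04 -1.e-04 -1.e+00]
shift cm [ 0.12 -0.01  8.71] twist 0.0 xy axes [-0.994 -0.11 ] [-0.11   0.994]
```

Emit:
{"api": "step_arm", "payload": {
  "plan": "0.12 0 2 0 72;0.12 0 5 0 72;0.12 0 7.5 0 72;0.12 0 8.4 0 72;0.12 0 8.7 0 72;0.12 0 8.7 0 72;0.12 0 8.7 0 72"
}}

```text
time_s: 22.0
eef_pos: [477.4, -75.7, 63.6]
ee_rot: [0.001, -0.055, 0.998, -0.0]
force: [-0.4, -1.1, 0.1]
grip_width: 0.721
```

Emit:
{"api": "step_arm", "payload": {
  "plan": "0 0 0 0 60;0 0 0 0 54;0 0 0 0 50;0 0 0 0 45;0 0 0 0 40;0 0 0 0 40;0 0 0 0 40;0 0 0 0 40",
  "grip_force": 25
}}

```text
time_s: 22.8
eef_pos: [477.0, -75.5, 63.2]
ee_rot: [0.0, -0.055, 0.998, -0.0]
force: [-2.0, 0.9, 7.0]
grip_width: 0.49
```

```bash
python3 go.py 477 -75.4 63 96.3;python3 - <<'E'
from h import *
p,d=cams.capture('side')
cv2.imwrite('pics/k.png',cv2.resize(p[225:315,240:340],None,fx=6,fy=6,interpolation=cv2.INTER_CUBIC)[...,::-1])
E
```

```text
t 22.8 pos [477.  -75.5  63.2] yaw 96.3 j6 -2.08 grip 0.49 F [-2.   0.9  7. ] tiltz [ 7.e-04 -3.e-04 -1.e+00]
shift cm [-0.    0.01  0.02] twist 0.0 xy axes [-0.994 -0.11 ] [-0.11   0.994]
```

View pics/k.png

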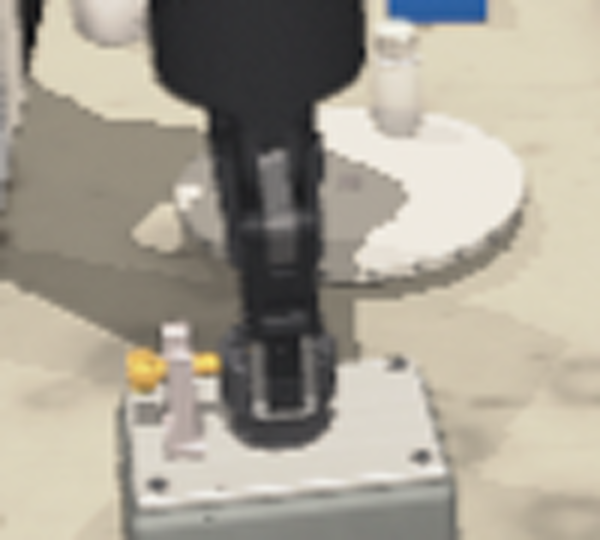

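Emit:
{"api": "step_arm", "payload": {
  "plan": "0 0 0 0 40;0 0 0 0 40;0 0 0 0 40;0 0 0 0 40;0 0 0 0 40"
}}

```text
time_s: 23.35
eef_pos: [477.0, -75.5, 63.2]
ee_rot: [0.0, -0.055, 0.998, -0.0]
force: [-2.1, 1.4, 6.7]
grip_width: 0.488
```

```bash
python3 -c "
from rig import workorder,readout
s=readout.sense();print(s['eef_pos'],s['force'],s['grip_width'],s['dq'].round(4))
print(workorder.finish_job())"
```

```text
[477.03997633 -75.4867241   63.20420823] [-2.0813682   1.37152017  6.66340065] 0.48843223460760465 [-0.0019 -0.0008  0.0002 -0.0009  0.0005 -0.0002]
the job is handed in; nothing more can be done
None
```

The job is handed in at 23.4 s of the 58 s allowed, with the gripper still holding the collar down on its seat. The hand-in reports no verdict.

**What I did:**
- I lifted the collar off the turntable and located the shaft end by light sideways touches with the collar's bore.
- I hung the collar on the shaft with its screw between the fork posts and let go.
- I gripped the shaft end and turned it about 66° clockwise, after which the collar had dropped.
- I let go of the shaft end and gripped the collar by its sides at 25 N.

**Last checks:**
- The arm is at rest and the opening matches the collar's width (0.488, the same as when it was first gripped).
- The wrist feels about 7 N, which presses the collar onto its seat.
- The last side pictures put the ring and screw head at the rows expected for a seated collar, to about 2 mm. The screw is between the posts and the vial is standing.
- No bystander was touched on purpose, but I did not measure their positions again afterwards.

**What disagreed or is uncertain:**
- The side camera put things about 3 to 5 mm too low. The top and side cameras differed by up to 8 mm in y on the stand, so I placed the collar by touch instead.
- The collar sat about 3 mm off centre in the first grip, which I corrected.
- The starting shaft angle was estimated from the picture at about 1.15 rad. The final angle was not measured directly. It follows from the last jaw direction, which was within about 0.3° of the stand's estimated direction.

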